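# Set and strike the job number on a bench marking press

### The arm

A 6-joint arm with a two-finger parallel gripper is mounted at the origin on the work surface. World frame = base frame: x ahead of the robot, y to its left, z up, the work surface at z = 0. Lengths are in m, angles in rad, forces in N, time in s.
With the tool pointing down it reaches from about 0.35 to 0.975 m from the base axis. Payload 4.9 kg.
Tool frame: the origin (TCP) lies between the finger pads; the fingertips stand 14 mm ahead of it and the grasp point (between the pads) lies 5 mm behind it (manip.finger_overhang is the distance from the TCP to the fingertips, in m); z points along the fingers, y is the line along which they close (so a half turn about z gives the same grasp; the last joint's range is limited). The gripper opens to 85 mm and grips with 20 to 120 N. Pads are 22 mm wide; open, the fingers measure 114 mm over their backs; the gripper's body (76 mm by 85 mm) begins 54 mm behind the grasp point. The pads swing forward as they close: fully open they stand 13 mm farther back than shut.
Start: joints at [-1.223, 0.053, 1.613, -0, 1.476, -0.119], TCP at [0.281, -0.558, 0.245] pointing down, gripper open.
Joint ranges: [-3.01, 3.01], [-1.01, 2.22], [0.06, 2.58], [-1.02, 4.17], [0.09, 2.62], [-3.14, 3.14]. Speed limits (rad/s): [2.57, 2.57, 3.14, 3.14, 3.14, 3.14].

### API

Orientations are given as a unit quaternion [w, x, y, z].
In Python, from plant import manip, grab_frame gives the robot as it stands.
- The arm moves only by the tool servo_tool, never from a script. Its argument "deltas" is a list that holds one entry, the list of rows, each a list of 5 numbers: the opening in per cent of the stroke, from 0 (shut) to 100 (fully open), then the shift along the world's x, y, z in m, then the turn about the world's z in degrees. A call has exactly 8 rows; each row shifts and turns the commanded pose from where the row before left it; what a row does not reach is not made up. A row lasts 1/10 s, in which the tool goes at most 50 mm and 8.59 degrees, less where a joint would pass 70% of its speed; a pose out of reach is approached as far as the arm can. A call is refused whole if a number of a shift passes 0.05 or a number of a turn 8.59, either way. A call with a gripper value outside its range is refused whole. The fingers move at their own pace and stop on an object; the grip force is fixed at half the most. Time passes only in rows, so rows that do not move let the fingers close, or fill a call up. It gives the time, the measured TCP pose, the force, the opening and the grip force at its end, in the units of the state.
- manip.state(): the state, without advancing time (a new reading comes with each control period).
- grab_frame(name): name is "side" or "top"; returns a dict with "pixels" (480x640x3 uint8, red, green, blue), "z_map" (480x640 float32, m along the optical axis (not along the pixel's ray), 0 where there is no reading), "fx", "fy", "cx", "cy" (pixels), "rvec" (rotation vector, rad) and "tvec" (3), from world to camera coordinates, as OpenCV has them. Camera axes: x right, y down, z forward; pixel columns grow to the right and rows downward; lengths in m; the calibration is good to about 2 mm. A picture is of the moment at which its call begins.
- manip.job_done(): hands the job in; it is judged then, once.
The state is a dict: "time": time; "joint_pos": joint angles; "joint_vel": joint speeds; "joint_efforts": joint torques, N m; "tool_pos": TCP position; "tool_rot": TCP orientation; "contact_force": force on the tool from outside, world axes, zero at the start; "ft_torque": the same for the moment, N m; "gripper_width": opening from 0.0 (shut) to 1.0 (fully open); "grasp_force": force on a finger pad.
Only numpy, scipy, OpenCV 4.12 (cv2) and the standard library are available. Lean on these libraries where they do the work, as an engineer would, in place of code of your own. Each camera call takes 0.05 s, during which the arm holds its last target. There are 200 camera calls.

### The job

Set the bench marking press to job number 4-2-5 by rolling its thumbwheels, with light pressure only, until 4 dots on the wheel next to the plunger, 2 on the middle one and 5 on the one farthest from the plunger stand squarely on top at the index marks. Leave the plunger alone until all three are set; then push it gently all the way down for a moment to mark the wooden tag, and let it spring back up with the number still showing. Leave the other things on the bench alone.

Things in the scene. Friction and masses are not known exactly. Their poses are not given: they have to be found in the camera images.
- press: Bench marking press, fixed: green steel head 90 x 236 mm (x by y), flat top 96 mm above the bench, on a steel bed 150 x 240 mm. Origin on the bench under its middle; +x away from the robot at yaw 0, +y along the row of wheels towards the plunger; yaw varies. Three thumbwheels stick 13 mm out of the top in a row along y, the plunger beside them at the +y end; a wooden tag lies under the head
- wheel_left_top (a point): Nominal top of the wheel next to the plunger, 5 mm to +y of the press origin, 109 mm above the bench, axes of the press. The axles are worn: each wheel really stands up to 2.5 mm higher or lower than this, not measured, so feel for it. Each wheel is a smooth white rigid cylinder 50 mm across, 18 mm wide, axle along the press's y 25 mm below its top; wheel centres 35 mm apart
- wheel_middle_top (a point): Nominal top of the middle wheel, 30 mm to -y of the press origin, same height, make and play. Black dots 1 to 6, as on a die, are printed round each rim, one group every 60 degrees, a thin line halfway between groups; the digit is the group on top, in line with the small black index marks on the head
- wheel_right_top (a point): Nominal top of the wheel farthest from the plunger, 65 mm to -y of the press origin, same height, make and play. The wheels have no clicks, turn endlessly, rub and stay where left; turning takes about 2 N at the rim: a shut gripper's tips pressed on top with about 6 N and drawn across carry the wheel along, a light touch slips
- wheel_left (a joint): Angle of the wheel next to the plunger, rad. 0 = one dot on top, and each further digit is pi/3 (60 degrees) more: d dots are squarely on top at (d-1)*pi/3 plus any whole turns. It grows when the top of the wheel moves along the press's +x, away from the robot
- wheel_middle (a joint): The same for the middle wheel
- wheel_right (a joint): The same for the wheel farthest from the plunger
- plunger_top (a point): Centre of the flat top of the plunger's dark wooden knob, 46 mm across, 136 mm above the bench when up, 70 mm to +y of the press origin. It moves straight down and springs back
- plunger (a joint): How far the plunger is pushed down, m: 0 = up, 0.012 = fully down on a hard stop. The spring takes about 5 N to start and 12 N at the bottom
- chisel: Loose bystander: carving tool about 210 mm long lying on the bench
- mallet: Loose bystander: turned wooden mallet standing on its head, 80 mm across and 215 mm tall, origin under its centre
- brush_pot: Loose bystander: terracotta pot 76 mm across, 85 mm tall, origin under its centre
- carving: Loose bystander: small carved wooden block with a rosette, 120 x 90 x 31 mm, origin under its centre

How it is judged:
On the way, in this order (a step that is already met when the one before it is completed fails the run):
1. the three thumbwheels show 4, 2 and 5 (each within 0.16 rad) and are still, with the plunger up ((value of joint wheel_left between -3.3016 and -2.9816 rad or value of joint wheel_left between 2.9816 and 3.3016 rad or value of joint wheel_left between 9.2648 and 9.5848 rad) and (value of joint wheel_middle between -5.396 and -5.076 rad or value of joint wheel_middle between 0.8872 and 1.2072 rad or value of joint wheel_middle between 7.1704 and 7.4904 rad) and (value of joint wheel_right between -2.2544 and -1.9344 rad or value of joint wheel_right between 4.0288 and 4.3488 rad or value of joint wheel_right between 10.312 and 10.632 rad) and velocity of joint wheel_left between -0.05 and 0.05 rad/s and velocity of joint wheel_middle between -0.05 and 0.05 rad/s and velocity of joint wheel_right between -0.05 and 0.05 rad/s and value of joint plunger below 0.002 m), for 0.2 s.
2. the plunger is pushed fully down (at least 9 of 12 mm) with the number set ((value of joint wheel_left between -3.3016 and -2.9816 rad or value of joint wheel_left between 2.9816 and 3.3016 rad or value of joint wheel_left between 9.2648 and 9.5848 rad) and (value of joint wheel_middle between -5.396 and -5.076 rad or value of joint wheel_middle between 0.8872 and 1.2072 rad or value of joint wheel_middle between 7.1704 and 7.4904 rad) and (value of joint wheel_right between -2.2544 and -1.9344 rad or value of joint wheel_right between 4.0288 and 4.3488 rad or value of joint wheel_right between 10.312 and 10.632 rad) and value of joint plunger above 0.009 m), for 0.15 s.
At the end, for the whole second after the job is handed in: The thumbwheels show 4 (next to the plunger), 2 (middle) and 5 (farthest), each within 0.16 rad of squarely on top and at rest, and the plunger is back up (within 2 mm) (all of step 1); the robot touches nothing.
It fails at once if a thumbwheel is pressed or squeezed with more than 25 N (contact force between anything else and wheel_left above 25 N or contact force between anything else and wheel_middle above 25 N or contact force between anything else and wheel_right above 25 N).
It fails at once if the plunger is pushed (more than 4 mm) while the wheels do not show the number (value of joint plunger above 0.004 m and not ((value of joint wheel_left between -3.3016 and -2.9816 rad or value of joint wheel_left between 2.9816 and 3.3016 rad or value of joint wheel_left between 9.2648 and 9.5848 rad) and (value of joint wheel_middle between -5.396 and -5.076 rad or value of joint wheel_middle between 0.8872 and 1.2072 rad or value of joint wheel_middle between 7.1704 and 7.4904 rad) and (value of joint wheel_right between -2.2544 and -1.9344 rad or value of joint wheel_right between 4.0288 and 4.3488 rad or value of joint wheel_right between 10.312 and 10.632 rad))).
It fails at once if the plunger is rammed with more than 60 N (contact force between anything else and plunger above 60 N).
It fails at once if a bystander is moved by more than 30 mm (distance of any of chisel, mallet, brush_pot, carving from where it was at the start of the episode above 0.03 m).
It also fails if it takes over 72 s, if anything falls off the work surface, if the arm or the gripper's body presses on something with over 40 N, if the wrist force passes 120 N, or if a joint passes its speed limit or range.

## Working session

There is one attempt and no reset: what is moved stays moved. The work goes in short steps, Python scripts to look and compute and a tool call to move; the robot and the scene stay as the last step left them, time stands still between calls to the robot, and variables do not carry over. Pictures are saved under pics/ and viewed, at most 10 in all, crops included, and the job is handed in when it is done.

Besides the shell and the picture viewer there is one more tool, called after ">>>" as name(argument=value, ...), one argument or row to a line, values as JSON. servo_tool: Moves the arm, as the interface text tells. Its arguments: {"type":"object","properties":{"deltas":{"type":"array"}},"required":["deltas"]}

```bash
mkdir -p pics; ls
cat > h.py <<'E'
import numpy as np, cv2
from plant import manip, grab_frame
def frame(n):
    f=grab_frame(n); R,_=cv2.Rodrigues(np.array(f["rvec"],float)); f["R"]=R; f["t"]=np.array(f["tvec"],float).ravel(); return f
def cloud(f):
    z=f["z_map"]; v,u=np.mgrid[:480,:640]
    P=np.stack([(u-f["cx"])/f["fx"]*z,(v-f["cy"])/f["fy"]*z,z],-1)
    return (P-f["t"])@f["R"]
def ray(f,u,v,h):
    d=np.array([(u-f["cx"])/f["fx"],(v-f["cy"])/f["fy"],1])@f["R"]; c=-f["R"].T@f["t"]
    return c+d*(h-c[2])/d[2]
def proj(f,p):
    q=f["R"]@np.array(p,float)+f["t"]; return f["fx"]*q[0]/q[2]+f["cx"],f["fy"]*q[1]/q[2]+f["cy"]
def save(n,im): cv2.imwrite("pics/"+n,cv2.cvtColor(im,cv2.COLOR_RGB2BGR))
E
python3 - <<'E'
from h import *
for n in("top","side"):
    f=frame(n); save(n+"0.png",f["pixels"]); print(n,-f["R"].T@f["t"],f["fx"])
    P=cloud(f); hsv=cv2.cvtColor(f["pixels"],cv2.COLOR_RGB2HSV)
    m=(abs(P[...,2]-.096)<.006)&(hsv[...,0]>35)&(hsv[...,0]<95)&(hsv[...,1]>50)&(f["z_map"]>0)
    if m.sum()>50:
        print(m.sum(), cv2.minAreaRect(P[m][:,:2].astype(np.float32)), np.median(P[m],0))
print(manip.state())
E
```

```text
pics
top [0.35866716 0.00160513 1.1755184 ] 441.2759532810234
1741 ((0.5039231181144714, -0.05831065773963928), (0.2357739806175232, 0.09033092111349106), 74.50679779052734) [ 0.5019952  -0.02555329  0.09517795]
side [0.41177931 0.65580643 0.94217189] 492.5247685574063
1482 ((0.5056023597717285, -0.056869104504585266), (0.23725250363349915, 0.08931957930326462), 74.19999694824219) [ 0.50275651 -0.00296109  0.09729016]
{'time': 0.1, 'joint_pos': array([-1.22302503e+00,  5.33127210e-02,  1.61419567e+00,  2.21815172e-05,
        1.47600571e+00, -1.19008184e-01]), 'joint_vel': array([-7.67738894e-05, -8.40511057e-04, -1.92167938e-03, -1.26514885e-03,
       -7.51281602e-04, -9.08075505e-04]), 'joint_efforts': array([-4.27142584e-05, -3.94905066e+01, -3.71363354e+01, -1.98153143e-04,
        3.87524982e-03, -3.21674668e-05]), 'tool_pos': array([ 0.28106863, -0.55761327,  0.24414909]), 'tool_rot': array([-9.55705164e-04,  9.72887815e-01,  2.31275544e-01, -9.86817079e-05]), 'contact_force': array([ 0.2949242 , -0.00697751, -0.39122549]), 'ft_torque': array([ 0.01273228, -0.01614202,  0.01310813]), 'grasp_force': 0.0, 'gripper_width': 0.9977125363910389}
```

View pics/top0.png

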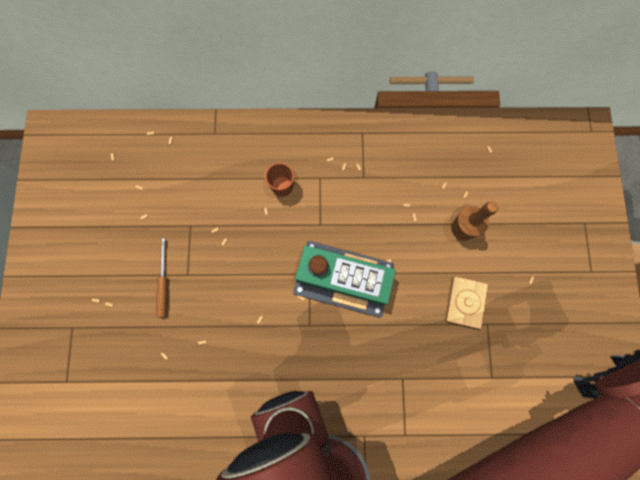

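View pics/side0.png

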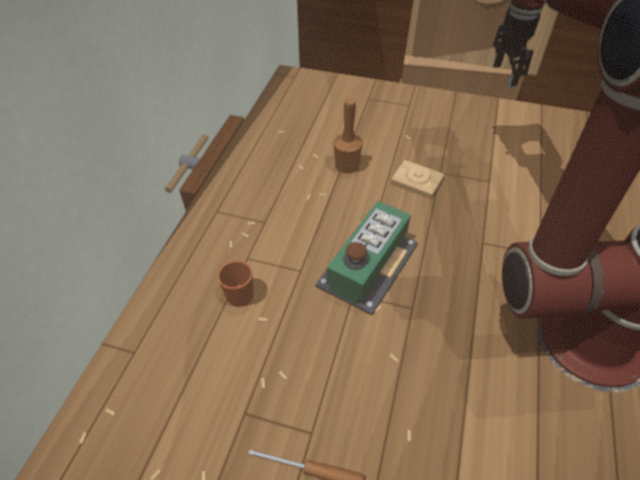

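The top view shows the plunger knob at (318,265) and the wheels at about (343,271), (357,276) and (372,281). The side view shows the knob at (357,253) and the wheels from (368,240) to (383,215). Next I'll enlarge the wheel row, rectified in press axes.

```bash
cat >> h.py <<'E'
C=np.array([.5045,-.0577]); YAW=np.deg2rad(-15.65)
ex=np.array([np.cos(YAW),np.sin(YAW)]); ey=np.array([-np.sin(YAW),np.cos(YAW)])
def W(x,y,z): return np.append(C+x*ex+y*ey,z)
def rect(f,s=5,x=(-.035,.035),y=(-.085,.03),h=.109):
    # up = press +x, left = press +y ; s px/mm
    c=[(x[1],y[1]),(x[1],y[0]),(x[0],y[0]),(x[0],y[1])]
    w,hh=int((y[1]-y[0])*1000*s),int((x[1]-x[0])*1000*s)
    H=cv2.getPerspectiveTransform(np.float32([proj(f,W(a,b,h)) for a,b in c]),np.float32([(0,0),(w,0),(w,hh),(0,hh)]))
    return cv2.warpPerspective(f["pixels"],H,(w,hh),flags=cv2.INTER_CUBIC)
E
python3 - <<'E'
from h import *
o=[]
for n in("top","side"):
    f=frame(n); o.append(rect(f,5)); P=cloud(f)
    hsv=cv2.cvtColor(f["pixels"],cv2.COLOR_RGB2HSV)
    m=(P[...,2]>.128)&(P[...,2]<.142)&(np.hypot(*(P[...,:2]-W(0,.07,0)[:2]).transpose(2,0,1))<.04)
    p=P[m]; print(n,m.sum(),p.mean(0),W(0,.07,.136), (np.r_[0,0,0]+[ (p[:,:2].mean(0)-C)@ex,(p[:,:2].mean(0)-C)@ey,0]))
    for y in(.005,-.03,-.065):
        print(y,proj(f,W(0,y,.109)))
save("r0.png",np.vstack(o))
E
```

```text
top 276 [0.52183985 0.00902736 0.13454198] [0.52338322 0.00970493 0.136     ] [-0.00130337  0.06893121  0.        ]
0.005 (np.float64(343.3484941090917), np.float64(272.4086962681384))
-0.03 (np.float64(357.2833226554615), np.float64(276.1555754102412))
-0.065 (np.float64(371.26384112776253), np.float64(279.9147399299436))
side 306 [0.52426641 0.0128761  0.13645588] [0.52338322 0.00970493 0.136     ] [-5.00753451e-06  7.32918620e-02  0.00000000e+00]
0.005 (np.float64(370.38899505569645), np.float64(237.38924019335744))
-0.03 (np.float64(377.7496998522303), np.float64(227.31219294100083))
-0.065 (np.float64(384.86660028475234), np.float64(217.56892189138446))
```

View pics/r0.png

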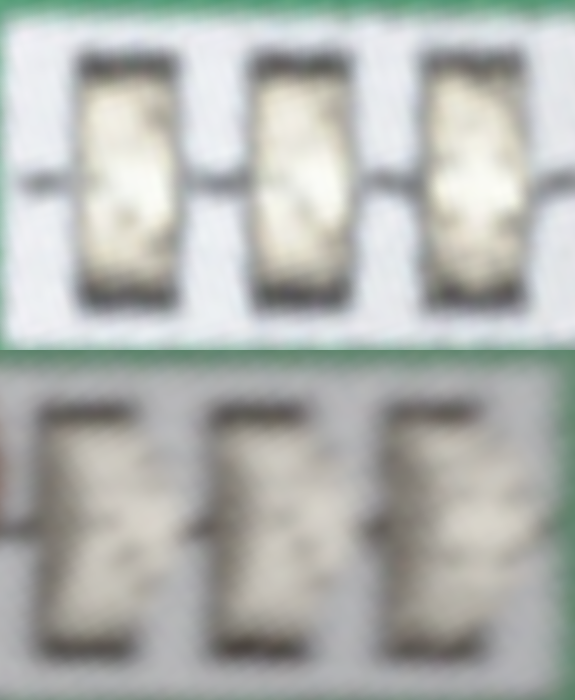

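The rectified crop shows three white wheels with index marks at row 183, but the dots are too faint to read. I'll average several frames, unwrap the rims and stretch the contrast.

```bash
cat >> h.py <<'E'
WY=[.005,-.03,-.065]
def avg(n,k=6):
    fs=[frame(n) for _ in range(k)]; f=fs[0]; f["pixels"]=np.mean([g["pixels"] for g in fs],0).astype(np.float32); return f
def unwrap(f,y0,dz=0,s=6,A=64):
    # up = forward (+x), left = +y ; rows: angle A..-A deg, s px/mm
    n=int(np.deg2rad(2*A)*25*s); a=np.deg2rad(np.linspace(A,-A,n)); y=np.linspace(.0095,-.0095,19*s)
    aa,yy=np.meshgrid(a,y,indexing="ij")
    P=np.append(C,0)+(.025*np.sin(aa))[...,None]*np.append(ex,0)+(y0+yy)[...,None]*np.append(ey,0)
    P[...,2]=.084+dz+.025*np.cos(aa)
    q=P@f["R"].T+f["t"]
    u=f["fx"]*q[...,0]/q[...,2]+f["cx"]; v=f["fy"]*q[...,1]/q[...,2]+f["cy"]
    g=f["pixels"].astype(np.float32).mean(-1)
    return cv2.remap(g,u.astype(np.float32),v.astype(np.float32),cv2.INTER_CUBIC)
def flat(g,s=6):
    b=cv2.GaussianBlur(g,(0,0),5*s); r=g/b
    return np.clip((r-.75)/.4*255,0,255).astype(np.uint8)
def panel(name,k=6,dz=(0,0,0)):
    cols=[]
    for n in("top","side"):
        f=avg(n,k)
        for y,d in zip(WY,dz):
            g=flat(unwrap(f,y,d)); g[g.shape[0]//2,:12]=0; g[g.shape[0]//2,-12:]=0
            cols+=[g,np.zeros((g.shape[0],10),np.uint8)]
    im=np.hstack(cols); cv2.imwrite("pics/"+name,im); print(im.shape,manip.state()["time"])
E
python3 -c "
from h import *
panel('u0.png',8)"
```

```text
(335, 744) 1.0
```

View pics/u0.png

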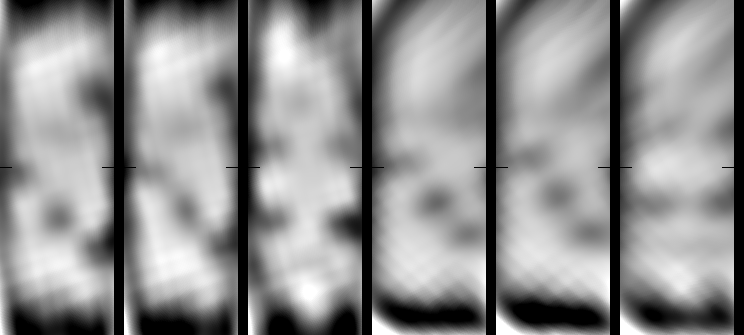

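Reading the unwrapped rims (panels 1–3 top camera, 4–6 side camera; the index is at row 167):

| Wheel | Group seen | Row | Angle now | Target | Turn needed |
|---|---|---|---|---|---|
| Left | 3 on the diagonal, (20,172), (57,215), (97,245) | about 213 | about 102° | 180° | +78° |
| Middle | 3 on the diagonal | about 206 | about 105° | 60° | −45° |
| Right | 4 in a square, rows 145/218 | about 182 | about 174° | 240° | +66° |

Next I'll check the wheel heights relative to the head from depth, then work out the approach.

Run:
```python
from h import *
for n in("top","side"):
    fs=[frame(n) for _ in range(4)]; f=fs[0]; f["z_map"]=np.mean([g["z_map"] for g in fs],0); P=cloud(f)
    d=P[...,:2]-C; lx,ly=d@ex,d@ey; ok=f["z_map"]>0
    hd=ok&(abs(lx)<.04)&(abs(lx)>.034)&(ly<.03)&(ly>-.09); h0=np.median(P[hd][:,2])
    for y in WY:
        m=ok&(abs(lx)<.004)&(abs(ly-y)<.006); print(n,y,m.sum(),round(h0,4),np.round(np.median(P[m][:,2])-h0+.096,4),round(P[m][:,2].std(),4))
m=manip.state(); print(m["time"])
for x,y in((-.010,-.065),(-.01,.005),(.01,-.03)): print(np.round(W(x,y,.14)-m["tool_pos"],4),np.round(W(x,y,0),4))
```

```text
top 0.005 15 0.0953 0.1089 0.0011
top -0.03 15 0.0953 0.1081 0.0011
top -0.065 17 0.0953 0.1106 0.0011
side 0.005 13 0.0973 0.1095 0.0006
side -0.03 15 0.0973 0.1083 0.0012
side -0.065 17 0.0973 0.11 0.001
1.4
[ 0.1961  0.4405 -0.1053] [ 0.4773 -0.1176  0.    ]
[ 0.215   0.5079 -0.1053] [ 0.4962 -0.0502  0.    ]
[ 0.2248  0.4688 -0.1053] [ 0.506  -0.0893  0.    ]
```

>>> servo_tool(
  deltas=[
    [[0,0.014,0.0315,0,-8.46],[0,0.014,0.0315,0,-8.46],[0,0.014,0.0315,0,-8.46],[0,0.014,0.0315,0,-8.46],[0,0.014,0.0315,0,-8.46],[0,0.014,0.0315,0,0],[0,0.014,0.0315,0,0],[0,0.014,0.0315,0,0]],
  ],
)

```text
time: 2.2
tool_pos: [0.3936, -0.3048, 0.2455]
tool_rot: [0.0, 0.991, -0.135, 0.0]
contact_force: [0.7, -0.1, -0.0]
gripper_width: 0.005
grasp_force: 0.0
```

>>> servo_tool(
  deltas=[
    [[0,0.014,0.0315,0,0],[0,0.014,0.0315,0,0],[0,0.014,0.0315,-0.02,0],[0,0.014,0.0315,-0.025,0],[0,0.014,0.0315,-0.025,0],[0,0.014,0.0315,-0.025,0],[0,0,0,0,0],[0,0,0,0,0]],
  ],
)

```text
time: 3.0
tool_pos: [0.477, -0.1165, 0.1498]
tool_rot: [0.0, 0.991, -0.134, -0.001]
contact_force: [0.4, -1.0, 0.7]
gripper_width: 0.002
grasp_force: 0.0
```

>>> servo_tool(
  deltas=[
    [[0,0,-0.001,-0.007,0],[0,0,0,-0.007,0],[0,0,0,-0.007,0],[0,0,0,-0.0015,0],[0,0,0,-0.0005,0],[0,0,0,-0.0005,0],[0,0,0,0,0],[0,0,0,0,0]],
  ],
)

```text
time: 3.8
tool_pos: [0.4774, -0.1182, 0.1271]
tool_rot: [0.0, 0.991, -0.135, 0.0]
contact_force: [0.1, -0.2, -0.2]
gripper_width: -0.002
grasp_force: 0.0
```

>>> servo_tool(
  deltas=[
    [[0,0,0,-0.0003,0],[0,0,0,-0.0003,0],[0,0,0,-0.0003,0],[0,0,0,-0.0003,0],[0,0,0,-0.0003,0],[0,0,0,0,0],[0,0,0,0,0],[0,0,0,0,0]],
  ],
)

```text
time: 4.6
tool_pos: [0.4773, -0.1181, 0.1253]
tool_rot: [-0.0, 0.991, -0.135, 0.0]
contact_force: [-0.6, 0.1, -0.9]
gripper_width: -0.001
grasp_force: 0.0
```

>>> servo_tool(
  deltas=[
    [[0,0,0,-0.0003,0],[0,0,0,-0.0003,0],[0,0,0,-0.0002,0],[0,0,0,-0.0002,0],[0,0,0,0,0],[0,0,0,0,0],[0,0,0,0,0],[0,0,0,0,0]],
  ],
)

```text
time: 5.4
tool_pos: [0.4773, -0.1181, 0.1245]
tool_rot: [0.0, 0.991, -0.135, 0.0]
contact_force: [-0.6, 0.5, 2.6]
gripper_width: 0.002
grasp_force: 1.5
```

>>> servo_tool(
  deltas=[
    [[0,0,0,-0.0002,0],[0,0,0,-0.0001,0],[0,0,0,0,0],[0,0,0,0,0],[0,0,0,0,0],[0,0,0,0,0],[0,0,0,0,0],[0,0,0,0,0]],
  ],
)

```text
time: 6.2
tool_pos: [0.4774, -0.1182, 0.1244]
tool_rot: [0.0, 0.991, -0.135, 0.0]
contact_force: [-1.1, 1.1, 4.2]
gripper_width: 0.001
grasp_force: 2.7
```

>>> servo_tool(
  deltas=[
    [[0,0,0,-0.0003,0],[0,0,0,-0.0003,0],[0,0,0,0,0],[0,0.0019,-0.0005,0,0],[0,0.0019,-0.0005,0,0],[0,0.0019,-0.0005,0,0],[0,0.0019,-0.0006,0,0],[0,0.0019,-0.0006,0,0]],
  ],
)

```text
time: 7.0
tool_pos: [0.4875, -0.121, 0.1247]
tool_rot: [0.0, 0.991, -0.135, 0.001]
contact_force: [-2.6, 1.1, 7.9]
gripper_width: -0.004
grasp_force: 3.8
```

>>> servo_tool(
  deltas=[
    [[0,0.0019,-0.0005,0,0],[0,0.0019,-0.0005,0,0],[0,0.0019,-0.0005,0,0],[0,0.0019,-0.0006,0,0],[0,0,0,0.002,0],[0,0,0,0.01,0],[0,-0.01,-0.04,0.02,0],[0,-0.01,-0.04,0.02,0]],
  ],
)

```text
time: 7.8
tool_pos: [0.4738, -0.2028, 0.1756]
tool_rot: [-0.0, 0.991, -0.134, -0.0]
contact_force: [0.6, -0.1, -0.1]
gripper_width: -0.003
grasp_force: 0.0
```

>>> servo_tool(
  deltas=[
    [[0,-0.01,-0.04,0,0],[0,0,0,0,0],[0,0,0,0,0],[0,0,0,0,0],[0,0,0,0,0],[0,0,0,0,0],[0,0,0,0,0],[0,0,0,0,0]],
  ],
)

```text
time: 8.6
tool_pos: [0.4645, -0.2425, 0.1753]
tool_rot: [-0.0, 0.991, -0.135, -0.0]
contact_force: [-0.4, 0.0, -0.1]
gripper_width: 0.003
grasp_force: 0.0
```

```bash
cat >> h.py <<'E'
def blobs(k=6,cams=("top","side"),dz=(0,-.001,.0014),thr=.93):
    for n in cams:
        f=avg(n,k); save("last_%s.png"%n,f["pixels"].astype(np.uint8))
        for i,(y,d) in enumerate(zip(WY,dz)):
            g=unwrap(f,y,d); r=g/cv2.GaussianBlur(g,(0,0),24); H=g.shape[0]
            m=cv2.morphologyEx(r,cv2.MORPH_BLACKHAT,cv2.getStructuringElement(cv2.MORPH_ELLIPSE,(45,45)))
            lm=(m==cv2.dilate(m,np.ones((25,25))))&(m>.06)
            out=[(round(np.rad2deg((H/2-v)/6/25)),round((57-u)/6,1),round(float(m[v,u])*100)) for v,u in np.argwhere(lm) if abs(v-H/2)<125]
            print(n,"LMR"[i],"(deg fwd, mm to +y, depth)",out)
    print(manip.state()["time"])
E
python3 -c "
from h import *
blobs(); panel('u1.png',4,(0,-.001,.0014))"
```

```text
top L (deg fwd, mm to +y, depth) [(46, np.float64(-8.7), 7), (35, np.float64(9.3), 13), (26, np.float64(-8.0), 9), (14, np.float64(-9.3), 12), (9, np.float64(9.3), 12), (-2, np.float64(9.5), 14), (-3, np.float64(-9.3), 19), (-15, np.float64(9.3), 14), (-17, np.float64(-9.3), 16), (-19, np.float64(-0.3), 11), (-28, np.float64(-9.3), 21), (-46, np.float64(7.8), 13)]
top M (deg fwd, mm to +y, depth) [(38, np.float64(9.0), 17), (31, np.float64(-7.7), 9), (12, np.float64(-9.3), 15), (0, np.float64(9.5), 23), (-1, np.float64(3.7), 6), (-5, np.float64(-9.3), 17), (-12, np.float64(9.5), 18), (-12, np.float64(-9.3), 17), (-16, np.float64(-1.0), 11), (-22, np.float64(9.5), 19), (-28, np.float64(-9.2), 14), (-44, np.float64(-8.7), 10), (-48, np.float64(7.7), 15)]
top R (deg fwd, mm to +y, depth) [(43, np.float64(8.5), 10), (39, np.float64(-8.7), 6), (27, np.float64(9.3), 7), (24, np.float64(-8.2), 12), (6, np.float64(9.5), 28), (3, np.float64(-9.3), 12), (-9, np.float64(-9.3), 24), (-10, np.float64(9.5), 28), (-10, np.float64(4.8), 10), (-23, np.float64(-9.3), 20), (-25, np.float64(-0.5), 16), 
[... 378 characters left out ...]
fwd, mm to +y, depth) [(41, np.float64(-9.3), 7), (23, np.float64(9.5), 16), (6, np.float64(9.5), 14), (5, np.float64(2.7), 8), (2, np.float64(-9.3), 8), (-11, np.float64(-1.7), 9), (-19, np.float64(9.5), 18), (-24, np.float64(-7.0), 10), (-41, np.float64(9.5), 15)]
side R (deg fwd, mm to +y, depth) [(46, np.float64(9.5), 12), (38, np.float64(9.5), 11), (33, np.float64(-9.3), 10), (30, np.float64(1.8), 8), (21, np.float64(9.5), 9), (8, np.float64(9.5), 14), (-3, np.float64(-9.3), 23), (-4, np.float64(3.2), 8), (-9, np.float64(9.5), 11), (-18, np.float64(9.5), 11), (-19, np.float64(-1.0), 9), (-31, np.float64(9.5), 11), (-32, np.float64(-5.8), 8), (-33, np.float64(5.3), 8)]
9.2
(335, 744) 9.6
```

View pics/u1.png

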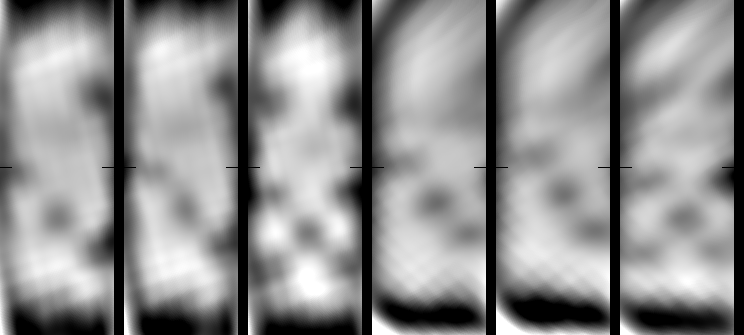

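The right wheel has followed: 5 dots now show, centred at (308,232) in the top-camera panel (about −25°) and (684,215) in the side panel (about −19°). The two cameras differ by about 5°, so I'll calibrate both against the printed index marks.

Run:
```python
from h import *
for n in("top","side"):
    f=avg(n,2)
    r=rect(f,10,(-.012,.012),(-.085,.03),.096).astype(float).mean(-1) if 0 else None
    g=f["pixels"].mean(-1).astype(np.float32)
    xs=np.linspace(-.010,.010,81)
    for y in np.arange(.020,-.084,-.002):
        p=[proj(f,W(x,y,.096)) for x in xs]
        u=np.float32(p)[None]; v=cv2.remap(g,u[...,0],u[...,1],cv2.INTER_CUBIC)[0]
        b=np.median(v); w=np.clip(b-v-12,0,None)
        if b>120 and v.min()<b-20: print(n,round(y,3),"x mm",round((w*xs).sum()/w.sum()*1e3,2),"contrast",round(b-v.min()), "med",round(b))
```

```text
top 0.02 x mm 0.37 contrast 81 med 244
top 0.018 x mm 0.52 contrast 60 med 236
top 0.016 x mm 0.23 contrast 31 med 212
top 0.004 x mm -6.96 contrast 20 med 238
top 0.0 x mm -1.64 contrast 30 med 248
top -0.002 x mm -1.19 contrast 40 med 243
top -0.004 x mm -2.8 contrast 50 med 222
top -0.008 x mm 0.82 contrast 37 med 211
top -0.01 x mm 0.51 contrast 64 med 238
top -0.012 x mm 0.21 contrast 79 med 242
top -0.014 x mm 0.02 contrast 86 med 240
top -0.016 x mm 0.11 contrast 90 med 239
top -0.018 x mm 0.38 contrast 70 med 219
top -0.02 x mm 1.0 contrast 35 med 192
top -0.034 x mm -8.88 contrast 24 med 243
top -0.036 x mm -5.04 contrast 44 med 247
top -0.038 x mm -4.07 contrast 45 med 235
top -0.04 x mm -4.59 contrast 36 med 209
top -0.044 x mm 0.28 contrast 43 med 221
top -0.046 x mm 0.53 contrast 69 med 236
top -0.048 x mm 0.59 contrast 86 med 241
top -0.05 x mm 0.23 contrast 83 med 235
top -0.052 x mm -0.29 contrast 82 med 222
top -0.054 x mm -0.33 contrast 48 med 178
top -0.06 x mm -0.31 contrast 24 med 222
top -0.064 x mm -8.86 contrast 27 med 232
top -0.066 x mm -8.61 contrast 46 med
[... 385 characters left out ...]
016 x mm 3.61 contrast 49 med 158
side 0.014 x mm 3.88 contrast 38 med 140
side 0.012 x mm 4.36 contrast 22 med 127
side 0.004 x mm 4.74 contrast 21 med 169
side 0.002 x mm 4.9 contrast 24 med 187
side -0.01 x mm -7.82 contrast 27 med 196
side -0.012 x mm -7.7 contrast 26 med 199
side -0.018 x mm 2.93 contrast 36 med 177
side -0.02 x mm 3.52 contrast 46 med 161
side -0.022 x mm 4.0 contrast 38 med 138
side -0.046 x mm -7.5 contrast 30 med 199
side -0.048 x mm -7.44 contrast 26 med 199
side -0.054 x mm 3.09 contrast 30 med 160
side -0.056 x mm 3.11 contrast 34 med 141
side -0.058 x mm 3.39 contrast 23 med 123
side -0.078 x mm -5.82 contrast 21 med 183
side -0.08 x mm -9.26 contrast 23 med 180
```

>>> servo_tool(
  deltas=[
    [[0,0.0056,0.0413,0,0],[0,0.0056,0.0413,0,0],[0,0.0055,0.0412,-0.01,0],[0,0,0,-0.02,0],[0,0,0,-0.015,0],[0,0,0,-0.005,0],[0,0,0,-0.001,0],[0,0,0,0,0]],
  ],
)

```text
time: 10.6
tool_pos: [0.4813, -0.1199, 0.1248]
tool_rot: [-0.0, 0.991, -0.136, 0.0]
contact_force: [-0.1, 0.8, 1.6]
gripper_width: -0.001
grasp_force: 0.7
```

>>> servo_tool(
  deltas=[
    [[0,0,0,-0.0005,0],[0,0,0,-0.0005,0],[0,0,0,0,0],[0,0.0028,-0.0008,0,0],[0,0.0028,-0.0008,0,0],[0,0.0028,-0.0008,0,0],[0,0.0028,-0.0008,0,0],[0,0,0,0,0]],
  ],
)

```text
time: 11.4
tool_pos: [0.4931, -0.1231, 0.1247]
tool_rot: [0.0, 0.991, -0.136, 0.001]
contact_force: [-0.8, 0.3, 5.6]
gripper_width: -0.003
grasp_force: 2.7
```

>>> servo_tool(
  deltas=[
    [[0,0,0,0.003,0],[0,0,0,0.012,0],[0,0.0062,0.017,0,0],[0,0.0062,0.0169,0,0],[0,0,0,-0.008,0],[0,0,0,-0.005,0],[0,0,0,-0.0018,0],[0,0,0,0,0]],
  ],
)

```text
time: 12.2
tool_pos: [0.5042, -0.0889, 0.1232]
tool_rot: [0.0, 0.991, -0.136, -0.0]
contact_force: [-0.5, 0.1, -0.4]
gripper_width: -0.0
grasp_force: 0.0
```

>>> servo_tool(
  deltas=[
    [[0,0,0,-0.0003,0],[0,0,0,-0.0003,0],[0,0,0,-0.0003,0],[0,0,0,-0.0002,0],[0,0,0,0,0],[0,0,0,0,0],[0,0,0,0,0],[0,0,0,0,0]],
  ],
)

```text
time: 13.0
tool_pos: [0.5047, -0.0885, 0.1227]
tool_rot: [0.0, 0.991, -0.135, 0.0]
contact_force: [-1.1, -1.5, 1.9]
gripper_width: -0.004
grasp_force: 1.1
```

>>> servo_tool(
  deltas=[
    [[0,0,0,-0.0005,0],[0,0,0,-0.0005,0],[0,0,0,0,0],[0,-0.0029,0.0008,0,0],[0,-0.0029,0.0008,0,0],[0,-0.0029,0.0008,0,0],[0,-0.0029,0.0008,0,0],[0,-0.0029,0.0008,0,0]],
  ],
)

```text
time: 13.8
tool_pos: [0.4911, -0.0847, 0.1226]
tool_rot: [0.0, 0.991, -0.135, 0.002]
contact_force: [2.3, -1.4, 5.6]
gripper_width: 0.002
grasp_force: 2.7
```

>>> servo_tool(
  deltas=[
    [[0,-0.0029,0.0008,0,0],[0,0,0,0,0],[0,0,0,0.003,0],[0,0,0,0.009,0],[0,-0.013,-0.04,0.02,0],[0,-0.013,-0.04,0.02,0],[0,0,-0.04,0,0],[0,0,-0.03,0,0]],
  ],
)

```text
time: 14.6
tool_pos: [0.4609, -0.2354, 0.1745]
tool_rot: [0.0, 0.991, -0.136, 0.001]
contact_force: [-0.4, 0.9, -0.4]
gripper_width: -0.002
grasp_force: 0.0
```

```bash
python3 -c "
from h import *
panel('u2.png',5,(0,-.001,.0014))"
```

```text
(335, 744) 15.1
```

View pics/u2.png

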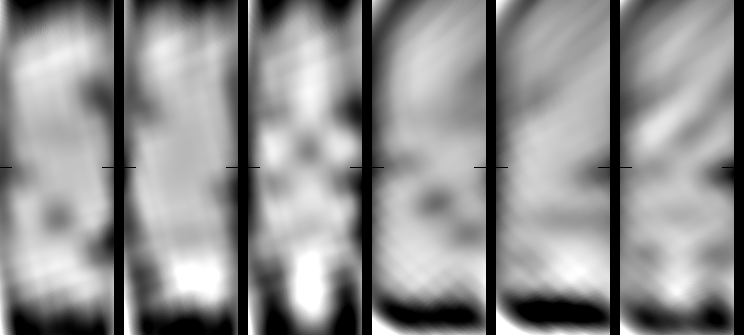

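In the top-camera panels, the right wheel's 5 is centred at (308,149), about +6°. The middle wheel's 2 has dots at (143,108) and (222,190), so it is also about +6°, while the left wheel is unchanged. I'll trim the right and middle wheels back by about 2.7 mm each, then roll the left.

>>> servo_tool(
  deltas=[
    [[0,0.0091,0.0383,0,0],[0,0.0091,0.0383,0,0],[0,0.0091,0.0382,-0.01,0],[0,0,0,-0.02,0],[0,0,0,-0.014,0],[0,0,0,-0.004,0],[0,0,0,-0.0011,0],[0,0,0,0,0]],
  ],
)

```text
time: 15.9
tool_pos: [0.4887, -0.1193, 0.1248]
tool_rot: [0.0, 0.991, -0.136, 0.0]
contact_force: [-0.1, 0.9, 1.3]
gripper_width: -0.001
grasp_force: 0.6
```

>>> servo_tool(
  deltas=[
    [[0,0,0,-0.0005,0],[0,0,0,-0.0005,0],[0,0,0,0,0],[0,-0.001,0.0003,0,0],[0,-0.001,0.0003,0,0],[0,-0.0009,0.0002,0,0],[0,0,0,0,0],[0,0,0,0,0]],
  ],
)

```text
time: 16.7
tool_pos: [0.4866, -0.1187, 0.1247]
tool_rot: [0.001, 0.991, -0.135, 0.002]
contact_force: [1.5, -0.3, 6.3]
gripper_width: -0.003
grasp_force: 2.9
```

>>> servo_tool(
  deltas=[
    [[0,0,0,0.003,0],[0,0,0,0.01,0],[0,0.0055,0.0159,0,0],[0,0.0055,0.0158,0,0],[0,0,0,-0.008,0],[0,0,0,-0.0045,0],[0,0,0,-0.0014,0],[0,0,0,0,0]],
  ],
)

```text
time: 17.5
tool_pos: [0.4965, -0.0865, 0.1227]
tool_rot: [-0.0, 0.991, -0.136, -0.0]
contact_force: [-0.4, 2.2, 4.2]
gripper_width: 0.0
grasp_force: 2.2
```

>>> servo_tool(
  deltas=[
    [[0,0,0,-0.0005,0],[0,0,0,-0.0006,0],[0,0,0,0,0],[0,-0.001,0.0003,0,0],[0,-0.001,0.0003,0,0],[0,-0.0011,0.0003,0,0],[0,0,0,0,0],[0,0,0,0,0]],
  ],
)

```text
time: 18.3
tool_pos: [0.4947, -0.086, 0.1227]
tool_rot: [0.0, 0.991, -0.136, 0.002]
contact_force: [2.2, 2.2, 5.3]
gripper_width: -0.0
grasp_force: 2.9
```

>>> servo_tool(
  deltas=[
    [[0,0,0,0.003,0],[0,0,0,0.01,0],[0,0.0008,0.0179,0,0],[0,0.0007,0.0179,0,0],[0,0,0,-0.006,0],[0,0,0,-0.003,0],[0,0,0,-0.001,0],[0,0,0,0,0]],
  ],
)

```text
time: 19.1
tool_pos: [0.4947, -0.0501, 0.1239]
tool_rot: [0.0, 0.991, -0.136, -0.001]
contact_force: [0.4, 0.4, -0.4]
gripper_width: 0.003
grasp_force: 0.0
```

>>> servo_tool(
  deltas=[
    [[0,0,0,-0.0003,0],[0,0,0,-0.0003,0],[0,0,0,-0.0003,0],[0,0,0,-0.0003,0],[0,0,0,0,0],[0,0,0,0,0],[0,0,0,0,0],[0,0,0,0,0]],
  ],
)

```text
time: 19.9
tool_pos: [0.4951, -0.0497, 0.1233]
tool_rot: [0.0, 0.991, -0.135, 0.0]
contact_force: [-0.0, -0.9, 0.2]
gripper_width: -0.001
grasp_force: 0.2
```

>>> servo_tool(
  deltas=[
    [[0,0.001,-0.0003,-0.0004,0],[0,0,0,-0.0004,0],[0,0,0,-0.0004,0],[0,0.0028,-0.0008,0,0],[0,0.0028,-0.0008,0,0],[0,0.0028,-0.0008,0,0],[0,0.0028,-0.0008,0,0],[0,0.0028,-0.0008,0,0]],
  ],
)

```text
time: 20.7
tool_pos: [0.5109, -0.0541, 0.1234]
tool_rot: [0.0, 0.991, -0.135, 0.001]
contact_force: [-2.3, 1.3, 6.8]
gripper_width: 0.003
grasp_force: 3.4
```

>>> servo_tool(
  deltas=[
    [[0,0.0019,-0.0005,0,0],[0,0.0019,-0.0005,0,0],[0,0,0,0,0],[0,0,0,0.003,0],[0,0,0,0.005,0],[0,-0.0092,0.0026,0,0],[0,-0.0091,0.0025,0,0],[0,0,0,-0.005,0]],
  ],
)

```text
time: 21.5
tool_pos: [0.4945, -0.0494, 0.1249]
tool_rot: [-0.0, 0.991, -0.135, 0.0]
contact_force: [0.0, -1.0, -0.1]
gripper_width: -0.006
grasp_force: 0.0
```

>>> servo_tool(
  deltas=[
    [[0,0,0,-0.002,0],[0,0,0,-0.0005,0],[0,0,0,-0.0005,0],[0,0,0,0,0],[0,0.0028,-0.0008,0,0],[0,0.0028,-0.0008,0,0],[0,0.0028,-0.0008,0,0],[0,0.0028,-0.0008,0,0]],
  ],
)

```text
time: 22.3
tool_pos: [0.5076, -0.0531, 0.1234]
tool_rot: [-0.0, 0.991, -0.135, 0.001]
contact_force: [-2.6, 1.0, 7.5]
gripper_width: 0.002
grasp_force: 3.8
```

>>> servo_tool(
  deltas=[
    [[0,0.0028,-0.0008,0,0],[0,0,0,0,0],[0,0,0,0.003,0],[0,0,0,0.009,0],[0,-0.013,-0.04,0.02,0],[0,-0.013,-0.045,0.01,0],[0,-0.01,-0.048,0,0],[0,-0.01,-0.048,0,0]],
  ],
)

```text
time: 23.1
tool_pos: [0.4632, -0.2365, 0.1651]
tool_rot: [0.0, 0.991, -0.135, 0.001]
contact_force: [0.9, -0.2, 0.2]
gripper_width: -0.001
grasp_force: 0.0
```

```bash
python3 -c "
from h import *
print(manip.state()['tool_pos'])
panel('u3.png',6,(0,-.001,.0014))"
```

```text
[ 0.4631725  -0.23649305  0.16508314]
(335, 744) 23.7
```

View pics/u3.png

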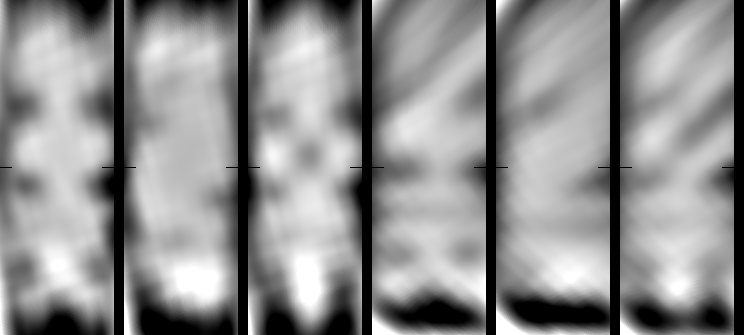

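In the top-camera panels:
- **Left:** shows 4, with rows at 105/183, so about +8°.
- **Middle:** shows 2, with dots at (148,122) and (220,200), so about +2°.
- **Right:** shows 5, with its centre dot at (308,154), so about +5°.

I'll trim the left and right wheels back a little.

>>> servo_tool(
  deltas=[
    [[0,0.009,0.0367,0,0],[0,0.0089,0.0366,0,0],[0,0.0089,0.0366,0,0],[0,0.0089,0.0366,0,0],[0,0.0089,0.0366,-0.01,0],[0,0,0,-0.02,0],[0,0,0,-0.008,0],[0,0,0,-0.002,0]],
  ],
)

```text
time: 24.5
tool_pos: [0.5079, -0.0513, 0.1236]
tool_rot: [-0.0, 0.991, -0.135, -0.001]
contact_force: [-0.7, -0.3, 1.3]
gripper_width: 0.003
grasp_force: 0.6
```

>>> servo_tool(
  deltas=[
    [[0,0,0,-0.001,0],[0,0,0,-0.0005,0],[0,0,0,-0.0006,0],[0,0,0,0,0],[0,-0.0015,0.0004,0,0],[0,-0.0015,0.0004,0,0],[0,-0.0013,0.0004,0,0],[0,0,0,0,0]],
  ],
)

```text
time: 25.3
tool_pos: [0.505, -0.0512, 0.1234]
tool_rot: [0.0, 0.991, -0.135, 0.002]
contact_force: [1.4, 0.2, 6.4]
gripper_width: -0.001
grasp_force: 3.0
```

>>> servo_tool(
  deltas=[
    [[0,0,0,0.003,0],[0,0,0,0.01,0],[0,-0.0054,-0.0232,0,0],[0,-0.0054,-0.0232,0,0],[0,-0.0053,-0.0232,0,0],[0,0,0,-0.006,0],[0,0,0,-0.003,0],[0,0,0,-0.0012,0]],
  ],
)

```text
time: 26.1
tool_pos: [0.4874, -0.1199, 0.1247]
tool_rot: [0.0, 0.991, -0.135, -0.001]
contact_force: [-2.5, -0.8, 5.6]
gripper_width: -0.0
grasp_force: 3.1
```

>>> servo_tool(
  deltas=[
    [[0,0,0,-0.0006,0],[0,0,0,-0.0006,0],[0,0,0,-0.0006,0],[0,0,0,0,0],[0,-0.0013,0.0004,0,0],[0,-0.0013,0.0003,0,0],[0,-0.0012,0.0003,0,0],[0,0,0,0,0]],
  ],
)

```text
time: 26.9
tool_pos: [0.4855, -0.1193, 0.1247]
tool_rot: [0.001, 0.991, -0.135, 0.002]
contact_force: [0.6, -1.9, 6.1]
gripper_width: -0.0
grasp_force: 3.0
```

>>> servo_tool(
  deltas=[
    [[0,0,0,0.003,0],[0,0,0,0.009,0],[0,-0.01,-0.04,0.02,0],[0,-0.01,-0.045,0.01,0],[0,-0.006,-0.03,0,0],[0,0,0,0,0],[0,0,0,0,0],[0,0,0,0,0]],
  ],
)

```text
time: 27.7
tool_pos: [0.4578, -0.2329, 0.1643]
tool_rot: [-0.001, 0.991, -0.135, -0.001]
contact_force: [0.7, 0.5, -0.0]
gripper_width: 0.003
grasp_force: 0.0
```

```bash
python3 -c "
from h import *
print(manip.state()['tool_pos'])
panel('u4.png',8,(0,-.001,.0014))"
```

```text
[ 0.45778302 -0.23289885  0.16429547]
(335, 744) 28.5
```

View pics/u4.png

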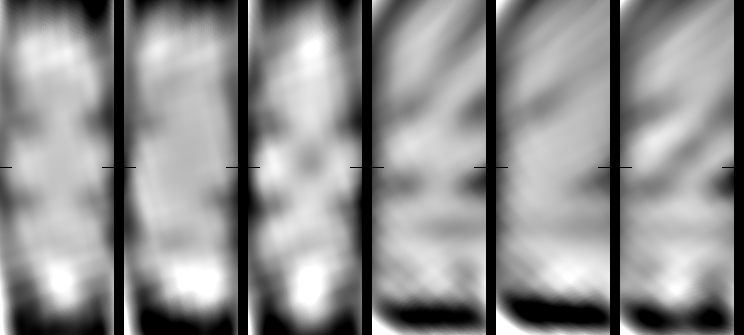

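All three wheels now sit about +2° from square in the top panel: left rows 120/200, middle dots at 122/200, right centre dot at (308,158). In the side panels the lower dots all line up at row 183. Now the plunger.

>>> servo_tool(
  deltas=[
    [[0,0.0109,0.0404,0,0],[0,0.0109,0.0404,0,0],[0,0.0109,0.0404,0,0],[0,0.0109,0.0404,0,0],[0,0.011,0.0405,0,0],[0,0.011,0.0405,0,0],[0,0,0,0,0],[0,0,0,-0.008,0]],
  ],
)

```text
time: 29.3
tool_pos: [0.5245, 0.009, 0.1579]
tool_rot: [0.0, 0.991, -0.134, 0.001]
contact_force: [1.3, -0.7, 0.6]
gripper_width: 0.002
grasp_force: 0.0
```

>>> servo_tool(
  deltas=[
    [[0,0,0,-0.003,0],[0,0,0,-0.002,0],[0,0,0,-0.001,0],[0,0,0,-0.001,0],[0,0,0,0,0],[0,0,0,0,0],[0,0,0,0,0],[0,0,0,0,0]],
  ],
)

```text
time: 30.1
tool_pos: [0.5237, 0.0085, 0.1501]
tool_rot: [-0.0, 0.991, -0.135, 0.0]
contact_force: [1.0, 0.1, 1.4]
gripper_width: 0.003
grasp_force: 0.3
```

At the knob with light contact. I'll press down about 14 mm.

>>> servo_tool(
  deltas=[
    [[0,0,0,-0.002,0],[0,0,0,-0.002,0],[0,0,0,-0.002,0],[0,0,0,-0.002,0],[0,0,0,-0.002,0],[0,0,0,-0.002,0],[0,0,0,-0.001,0],[0,0,0,0,0]],
  ],
)

```text
time: 30.9
tool_pos: [0.5238, 0.0084, 0.1384]
tool_rot: [0.0, 0.991, -0.135, 0.0]
contact_force: [-4.9, -0.3, 10.0]
gripper_width: 0.0
grasp_force: 5.1
```

>>> servo_tool(
  deltas=[
    [[0,0,0,-0.001,0],[0,0,0,0,0],[0,0,0,0,0],[0,0,0,0,0],[0,0,0,0,0],[0,0,0,0,0],[0,0,0,0,0],[0,0,0,0,0]],
  ],
)

```text
time: 31.7
tool_pos: [0.5238, 0.0085, 0.138]
tool_rot: [0.0, 0.991, -0.135, 0.0]
contact_force: [-5.7, 0.9, 13.0]
gripper_width: 0.001
grasp_force: 6.1
```

The plunger is at its stop: 12 mm of travel at 13 N. I'll let it spring back gently, then retreat.

>>> servo_tool(
  deltas=[
    [[0,0,0,0.003,0],[0,0,0,0.003,0],[0,0,0,0.003,0],[0,0,0,0.003,0],[0,0,0,0.005,0],[0,0,0,0.015,0],[0,0,0,0.03,0],[0,0,0,0.03,0]],
  ],
)

```text
time: 32.5
tool_pos: [0.523, 0.0087, 0.2285]
tool_rot: [-0.0, 0.991, -0.135, -0.001]
contact_force: [1.1, -0.4, 0.4]
gripper_width: 0.001
grasp_force: 0.0
```

>>> servo_tool(
  deltas=[
    [[0,-0.01,-0.04,0,0],[0,-0.01,-0.04,0,0],[0,-0.01,-0.04,0,0],[0,-0.01,-0.04,0,0],[0,-0.01,-0.04,0,0],[0,-0.01,-0.04,0,0],[0,0,0,0,0],[0,0,0,0,0]],
  ],
)

```text
time: 33.3
tool_pos: [0.4634, -0.232, 0.2282]
tool_rot: [-0.0, 0.991, -0.136, 0.0]
contact_force: [0.1, 0.4, -0.5]
gripper_width: -0.0
grasp_force: 0.0
```

Run:
```python
from h import *
panel('u5.png',6,(0,-.001,.0014))
f=frame("top"); P=cloud(f); m=(np.hypot(*(P[...,:2]-W(0,.07,0)[:2]).transpose(2,0,1))<.015)
print("knob z",np.median(P[m][:,2]),manip.state()["contact_force"])
```

```text
(335, 744) 33.9
knob z 0.13539882866419758 [ 0.91372451  0.02127141 -0.38129585]
```

View pics/u5.png

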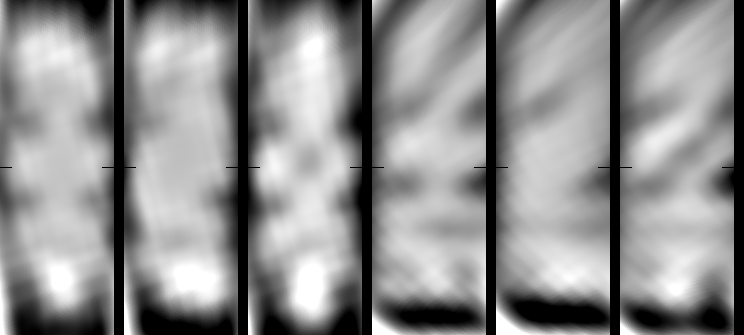

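The wheels are unchanged, with 4, 2 and 5 centred near row 161 of 167. The knob is back up at 135 mm.

```bash
python3 -c "
from plant import manip
print(manip.job_done())"
```

```text
the job is handed in; nothing more can be done
None
```

The press is set to 4-2-5 (each wheel about 2° off square by the cameras), the tag was marked with a full 12 mm push at 13 N, the plunger sprang back up, and the job is handed in; no verdict came back.

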